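# Isolate the sole press, clamp a shoe last in it, and restore power

### The job

Switch the sole press off at its isolator (red handle's white pointer to the red dot), then set the green shoe last down, without dropping it, flat on the press bed between the rails with its toe towards the fixed toe stop. With the power still off, turn the black clamp knob clockwise until it clicks over and stays, so that the jaw closes on the last; finally switch the isolator back on (pointer to the green dot) and leave the glue can, hammer and polish tin where they are.

Things in the scene. Friction and masses are not known exactly. Their poses are not given: they have to be found in the camera images.
- isolator_box: Grey power isolator box, 120 x 120 mm, 70 mm high, yellow plate on top, fixed to the bench left or right of the press; origin at the centre of its underside, z up. On its top a red dot lies towards its +y edge (off) and a green dot towards its +x edge (on).
- isolator (a joint): Angle of the red handle on the isolator box, vertical axis: 0 = off, 1.571 = on (start), a stop at each. Rises clockwise seen from above; on to off is anticlockwise. An over-centre mechanism holds it at either stop (about 0.2 N m to start it, falling to nothing half way): let go past half way it snaps to the far stop, before that it springs back.
- isolator_grip (a point): On the handle's axis, 100 mm above the bench, the height to grip. The handle is a red upright wing 74 mm long, 16 thick, 34 high, centred on the axis, from 81 to 115 mm above the bench, on a black hub (radius 26 mm); box top at 72 mm. The point turns with it: x along the wing to the end with the white pointer line, z up. Pointer along the box's +y at off, +x at on.
- press: Blue last clamp of the sole press, fixed, x from -170 (knob end, near the robot) to +135 mm (toe stop end), 130 mm wide, base 25 mm high; origin at the underside. Toe stop: wall, face at x = +110, top 60 mm above the bench. Steel rails at x -20 to +100, inner faces y = +-41, rise 18 mm above the bed. Knob housing: x -168 to -98, 110 wide, top 70 mm above the bench.
- bed (a point): Point on the cork-coloured bed, 25 mm above the bench, where the middle of the clamped last comes to lie (x = +29 mm of the press); axes as the press, x to the toe stop. Toe stop face at x = +81 mm from here; jaw face at -100.5 mm open, -80.5 mm closed. Loading with the last's middle at x = -10 mm leaves equal room at both ends.
- jaw (a joint): Travel in m of the jaw (dark steel block, orange face 80 mm wide, 1 to 37 mm above the bed): 0 = open, 0.020 = closed, towards the toe stop. Driven by the clamp knob in proportion to its angle; pushes the last along against the toe stop.
- clamp_knob (a joint): Angle of the clamp knob: 0 = open (start), 1.35 = clamped, a stop at each. Rises clockwise seen from above. An over-centre detent resists up to the click at 0.8 rad (0.25 N m at 0, falling to nothing at 0.8; plus sliding the last); past it the knob snaps to 1.35 and stays; let go before, it springs back.
- knob_grip (a point): On the clamp knob's axis, 98 mm above the bench, the height to grip; at x = -133 mm, y = 0 of the press. The knob is a black upright wing 70 mm long, 16 thick, 34 high, from 79 to 113 mm above the bench, on a steel hub (radius 26 mm). The point turns with it: x along the wing to the end with the yellow line, along the press's +x at 0; z up.
- last: Green plastic shoe last, loose, 160 mm long, 60 wide, 0.25 to 0.5 kg, standing on its flat sole on the bench beside the press, on the other side from the isolator; origin at the underside, mid length; x heel to toe, z up. Grasp across its upright ankle block: 34 mm wide (y), x from -60 to +4 mm, top 94 mm above the sole. The instep slopes from there to the round toe.
- last_grip (a point): Point to grip in the ankle block, 28 mm behind the last's middle, 70 mm above its sole; axes as the last.
- last_toe (a point): Toe end of the last at sole level, 80 mm ahead of its origin.
- last_heel (a point): Heel end of the last at sole level, 80 mm behind its origin.
- glue_can: Bystander: can with a yellow label, 70 mm across, 100 mm high; origin at the underside. Leave alone.
- hammer: Bystander: hammer 200 mm long lying on the bench beyond the work. Leave alone.
- polish_tin: Bystander: flat red tin, 76 mm across, 28 mm high, on the robot's side of the work, to its left; origin at the underside. Leave alone.
Things that resemble listed ones, but are neither listed nor needed, are in the scene too. There is more than one size of the isolator_box; the one meant has the size given above. Of the things that look like the last, the smaller one is meant.

How it is judged:
On the way, in this order (a step that is already met when the one before it is completed fails the run):
1. the isolator handle is turned to off (within 0.12 rad) (value of joint isolator below 0.12 rad), for 0.2 s.
2. with the isolator off and the clamp open, the last stands on the bed, let go, toe towards the stop (value of joint isolator below 0.12 rad and value of joint clamp_knob below 0.6 rad and y of last_toe in the frame of bed between -0.012 and 0.012 m and y of last_heel in the frame of bed between -0.012 and 0.012 m and z of last_toe in the frame of bed between -0.004 and 0.006 m and z of last_heel in the frame of bed between -0.004 and 0.006 m and x of last_toe in the frame of bed between 0.055 and 0.086 m and contact force between the fingers and last below 0.3 N and linear speed of last below 0.03 m/s), for 0.2 s.
3. with the isolator off, the clamp knob has clicked over and the last is clamped (value of joint isolator below 0.12 rad and value of joint clamp_knob above 1.25 rad and y of last_toe in the frame of bed between -0.012 and 0.012 m and y of last_heel in the frame of bed between -0.012 and 0.012 m and z of last_toe in the frame of bed between -0.004 and 0.006 m and z of last_heel in the frame of bed between -0.004 and 0.006 m and x of last_toe in the frame of bed between 0.074 and 0.086 m), for 0.2 s.
4. the isolator is turned back on (within 0.12 rad) (value of joint isolator above 1.45 rad and value of joint clamp_knob above 1.25 rad), for 0.2 s.
At the end, for the whole second after the job is handed in: Isolator on (above 1.45 rad); clamp knob past its click (above 1.25 rad), jaw above 18 mm; last flat on the bed (toe and heel within 6 mm of it), toe within 7 mm of the stop, toe and heel within 12 mm of the bed's middle line, at rest and let go (all of step 4 and value of joint jaw above 0.018 m and y of last_toe in the frame of bed between -0.012 and 0.012 m and y of last_heel in the frame of bed between -0.012 and 0.012 m and z of last_toe in the frame of bed between -0.004 and 0.006 m and z of last_heel in the frame of bed between -0.004 and 0.006 m and x of last_toe in the frame of bed between 0.074 and 0.086 m and contact force between the fingers and last below 0.3 N and linear speed of last below 0.03 m/s); the robot touches nothing.
It fails at once if the glue can is moved more than 30 mm (distance of glue_can from where it was at the start of the episode above 0.03 m).
It fails at once if the hammer is moved more than 30 mm (distance of hammer from where it was at the start of the episode above 0.03 m).
It fails at once if the polish tin is moved more than 30 mm (distance of polish_tin from where it was at the start of the episode above 0.03 m).
It fails at once if the last is dropped (falls free faster than 0.6 m/s) (contact force between anything else and last below 0.2 N and linear speed of last above 0.6 m/s).
It also fails if it takes over 72 s, if anything falls off the work surface, if the arm or the gripper's body presses on something with over 40 N, if the wrist force passes 120 N, or if a joint passes its speed limit or range.

### The arm

A 7-joint arm with a two-finger parallel gripper is mounted at the origin on the work surface. World frame = base frame: x ahead of the robot, y to its left, z up, the work surface at z = 0. Lengths are in m, angles in rad, forces in N, time in s.
With the tool pointing down it reaches from about 0.425 to 0.875 m from the base axis. Payload 4.7 kg.
Tool frame: the origin (TCP) lies between the finger pads; the fingertips stand 22 mm ahead of it and the grasp point (between the pads) lies 3 mm ahead of it; y points along the fingers, z is the direction in which the jaws open and shut, and the axes are right-handed (so a half turn about y gives the same grasp; the last joint's range is limited). The gripper opens to 87 mm and grips with 3 to 60 N. Pads are 19 mm wide; open, the fingers measure 117 mm over their backs; the gripper's body (75 mm by 190 mm) begins 51 mm behind the grasp point.
Start: joints at [-1.278, 0.321, -0.07, 1.45, 0.023, 1.371, -0.057], TCP at [0.179, 0.625, 0.245] pointing down, gripper open.
Joint ranges: [-2.86, 2.86], [-0.3, 2.09], [-1.38, 1.24], [0.06, 2.45], [-1.56, 4.7], [0.09, 2.05], [-2.69, 2.69]. Speed limits (rad/s): [2.57, 2.57, 3.14, 3.14, 3.14, 3.14, 3.14].

### API

Orientations are given as a 3x3 rotation matrix whose columns are the frame's x, y, z axes.
In Python, from bench import robot, viewer gives the robot as it stands. The module is installed in compiled form; this text tells all that it offers.
- The arm moves only by the shell command python3 -m inch 'ROWS' [FORCE]. ROWS is text: rows parted by semicolons, each of 7 numbers parted by spaces: the turn, a rotation vector about the tool's x, y, z in rad, then the shift along the tool's x, y, z in m, then the opening, from -1 (shut) to 1 (fully open). In form: wx wy wz dx dy dz hand; .... A call has 1 to 5 rows; each row shifts and turns the pose as measured when the row begins, along the tool's axes as they then stand; what a row does not reach is not made up. A row lasts 1/10 s, in which the tool goes at most 50 mm and 8.59 degrees, less where a joint would pass 70% of its speed; a pose out of reach is approached as far as the arm can. A call with a gripper value outside its range is refused whole. The fingers move at their own pace and stop on an object; FORCE is the grip in N (left out, the last holds). Time passes only in rows, so rows that do not move let the fingers close. It gives the time, the measured TCP pose, the force and the opening at its end, in the units of the state.
- robot.get_obs(): the state, without advancing time (a new reading comes with each control period).
- viewer.read_camera(name): name is "scene" or "top"; returns a dict with "color" (420x560x3 uint8, red, green, blue), "intrinsics" (3x3 intrinsics, pixels), "k1" (the pictures are not rectified: a ray, as slopes to the right and down, at radius r is drawn at 1 + k1 r^2 times it, then the intrinsics apply), "origin" and "orientation" of the camera in the world. Camera axes: x right, y down, z forward; pixel columns grow to the right and rows downward; lengths in m; the calibration is good to about 2 mm. A picture is of the moment at which its call begins. There is no depth.
- robot.close_job(): hands the job in, once; it reports no verdict.
Trained networks look in a picture, given as the dict that the camera call returned (one of the last four; its "shot" number tells which), for a name from the list of things; names that differ only in an ending like _2 or _b are one class to them, and where a whole thing is asked for, a point or a joint stands for the part that bears it (a point fixed in the world has none). Each returns a list of dicts, best first, with "conf" (0 to 1); they miss things now and then, are a little off and sometimes report something else, mostly with a low value. They report only what shows in the picture. A call takes as long as a camera call. They do not tell look-alikes from the thing itself.
- viewer.recognise(picture, query): "uv" ([column, row] in pixels, amid what is visible of it).
- viewer.silhouettes(picture, query): "pixels" (420x560 bool, what is visible of it) and "uv" ([column, row] in pixels, amid what is visible of it).
- viewer.mark_of(picture, query): "uv" ([column, row] in pixels: a listed point, or the origin of a listed thing).
The state is a dict: "time_s": time; "q": joint angles; "dq": joint speeds; "joint_efforts": joint torques, N m; "eef_pos": TCP position; "orientation": TCP orientation; "force": force on the tool from outside, world axes, zero at the start; "wrist_torque": the same for the moment, N m; "width": finger opening in m.
Only numpy, scipy, OpenCV 4.12 (cv2) and the standard library are available. Lean on these libraries where they do the work, as an engineer would, in place of code of your own. Each camera call takes 0.05 s, during which the arm holds its last target. There are 200 camera calls.

## Working session

There is one attempt and no reset: what is moved stays moved. The work goes in short steps, Python scripts to look and compute and a shell command to move; the robot and the scene stay as the last step left them, time stands still between calls to the robot, and variables do not carry over. Pictures are saved under pics/ and viewed, about 8 in all and at most 12, crops included, and the job is handed in when it is done.

```bash
mkdir -p pics; cat > h.py <<'E'
import numpy as np, cv2
from bench import robot, viewer
def K(p): return np.array(p["intrinsics"]),np.array([p["k1"],0,0,0,0.])
def ray(p,uv):
    k,d=K(p); u=(np.array(uv,float)-k[:2,2])/np.array([k[0,0],k[1,1]])
    s=u.copy()
    for _ in range(20): s=u/(1+p["k1"]*(s@s))
    return np.array(p["origin"]),np.array(p["orientation"])@np.array([*s,1.])
def at(p,uv,z):
    o,r=ray(p,uv); return o+r*(z-o[2])/r[2]
def proj(p,X):
    c=np.array(p["orientation"]).T@(np.array(X,float)-np.array(p["origin"])); s=c[:2]/c[2]; s=s*(1+p["k1"]*(s@s))
    k=np.array(p["intrinsics"]); return k[:2,:2]@s+k[:2,2]
def tri(p,a,q,b):
    o1,r1=ray(p,a);o2,r2=ray(q,b)
    t=np.linalg.lstsq(np.c_[r1,-r2],o2-o1,rcond=None)[0]
    x,y=o1+t[0]*r1,o2+t[1]*r2; return (x+y)/2,np.linalg.norm(x-y)
E
python3 - <<'E'
from h import *
a=viewer.read_camera("top");b=viewer.read_camera("scene")
for n,p in(("top",a),("scene",b)):
    cv2.imwrite(f"pics/{n}0.png",p["color"][:,:,::-1]); print(n,np.round(p["origin"],3),np.round(p["orientation"],2).tolist())
    for q in("isolator_box","isolator_grip","press","bed","knob_grip","last","last_grip","last_toe","last_heel","glue_can","hammer","polish_tin"):
        print(q,[(np.round(d["uv"]).tolist(),round(d["conf"],2)) for d in viewer.mark_of(p,q)])
o=robot.get_obs();print(np.round(o["orientation"],3).tolist(),o["force"],o["width"],o["time_s"])
E
```

```text
top [ 0.197 -0.024  1.442] [[0.01, -0.98, 0.18], [-1.0, -0.01, -0.0], [0.01, -0.18, -0.98]]
isolator_box [([397.0, 289.0], 0.78), ([371.0, 212.0], 0.57)]
isolator_grip [([411.0, 286.0], 0.75), ([377.0, 207.0], 0.57)]
press [([286.0, 186.0], 0.63)]
bed [([286.0, 186.0], 0.63), ([290.0, 173.0], 0.62)]
knob_grip [([286.0, 220.0], 0.81)]
last [([166.0, 313.0], 0.82), ([181.0, 208.0], 0.72), ([378.0, 204.0], 0.68), ([203.0, 257.0], 0.18)]
last_grip [([174.0, 207.0], 0.97), ([172.0, 308.0], 0.86)]
last_toe [([200.0, 182.0], 0.66), ([128.0, 305.0], 0.66)]
last_heel [([169.0, 228.0], 0.97), ([204.0, 312.0], 0.62)]
glue_can [([205.0, 139.0], 0.95)]
hammer [([367.0, 144.0], 0.73)]
polish_tin [([204.0, 258.0], 0.82)]
scene [ 1.171 -0.554  1.274] [[0.62, 0.63, -0.47], [0.79, -0.49, 0.37], [-0.0, -0.6, -0.8]]
isolator_box [([206.0, 289.0], 0.85), ([142.0, 246.0], 0.62)]
isolator_grip [([201.0, 272.0], 0.89), ([130.0, 218.0], 0.76)]
press [([298.0, 259.0], 0.83), ([197.0, 270.0], 0.44)]
bed [([304.0, 259.0], 0.94)]
knob_grip [([272.0, 212.0], 0.81)]
last [([308.0, 130.0], 0.9), ([362.0, 190.0], 0.62)]
last_grip [([360.0, 171.0], 0.98), ([300.0, 116.0], 0.79)]
last_toe [([366.0, 212.0], 0.68), ([326.0, 123.0], 0.59)]
last_heel [([285.0, 147.0], 0.58)]
glue_can [([393.0, 249.0], 0.72), ([303.0, 262.0], 0.44)]
hammer [([256.0, 343.0], 0.91)]
polish_tin [([308.0, 172.0], 0.85)]
[[0.961, 0.0, 0.275], [-0.275, 0.0, 0.961], [0.0, -1.0, 0.0]] [-0.332008   -0.18390988 -0.53497546] 0.08711436459201666 1.3
```

View pics/top0.png

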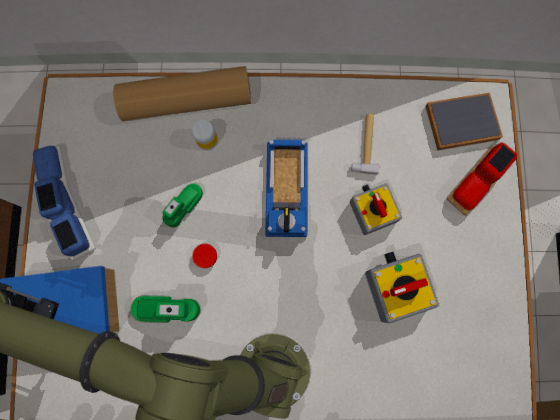

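View pics/scene0.png

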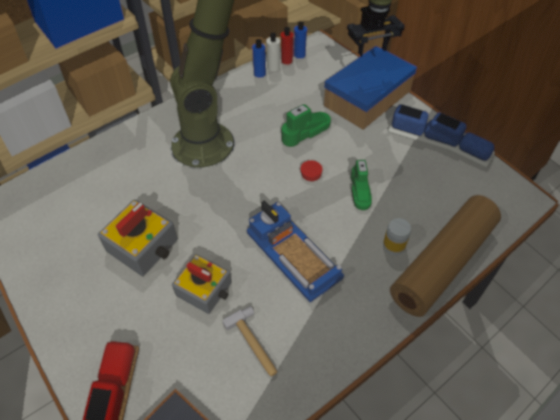

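Candidates in the top view:
- Isolators: small (377,207) and large (404,288). I take the small one, pending a size check of 120 mm.
- Lasts: small (181,208) and large (166,310). I take the small one.

One close crop to check.

```bash
python3 - <<'E'
from h import *
a=viewer.read_camera("top");b=viewer.read_camera("scene")
c=a["color"][:,:,::-1]
s=lambda u0,v0,w,h,k:cv2.resize(c[v0:v0+h,u0:u0+w],(w*k,h*k),interpolation=cv2.INTER_CUBIC)
cv2.imwrite("pics/crop1.png",np.hstack([s(340,175,65,65,6),s(150,175,65,65,6)]))
def best(p,q,near):
    L=[d["uv"] for d in viewer.mark_of(p,q) if np.hypot(*(np.array(d["uv"])-near))<45]; return L[0] if L else None
for q,n1,n2 in(("isolator_grip",(377,207),(201,272)),("knob_grip",(286,220),(272,212)),("bed",(288,180),(304,259)),("last_grip",(174,207),(360,171)),("last_toe",(200,182),(366,212)),("last_heel",(169,228),(358,180)),("glue_can",(205,139),(393,249)),("polish_tin",(204,258),(308,172)),("hammer",(367,144),(256,343))):
    u,v=best(a,q,n1),best(b,q,n2); print(q,u,v,*( [np.round(tri(a,u,b,v)[0],4),round(tri(a,u,b,v)[1],4)] if u is not None and v is not None else []))
def sil(p,q,near,z):
    for d in viewer.silhouettes(p,q):
        if np.hypot(*(np.array(d["uv"])-near))<30:
            m=d["pixels"].astype(np.uint8); r=cv2.boxPoints(cv2.minAreaRect(cv2.findNonZero(m)))
            X=np.array([at(p,x,z)[:2] for x in r]); e=np.diff(X,axis=0); print(q,np.round(X.mean(0),4),np.round(np.hypot(*e.T),3),np.round(np.degrees(np.arctan2(e[:,1],e[:,0])),1))
sil(a,"isolator_box",(371,212),.07);sil(a,"isolator_box",(397,289),.07);sil(a,"isolator_grip",(377,207),.1);sil(a,"press",(286,190),.03);sil(a,"last",(181,208),.04);sil(a,"last",(166,313),.04);sil(a,"hammer",(367,144),.02)
E
```

```text
isolator_grip [379.4, 204.5] None
knob_grip [284.0, 218.2] [270.6, 210.4] [ 0.4465 -0.0295  0.1013] 0.0024
bed [287.3, 173.4] [305.1, 262.7] [ 0.6081 -0.0345  0.0206] 0.007
last_grip [172.7, 206.0] [359.7, 167.9] [0.4802 0.3004 0.0922] 0.0053
last_toe [201.2, 184.6] [364.0, 208.3] [0.5691 0.2372 0.021 ] 0.0088
last_heel [167.2, 230.1] None
glue_can [205.0, 137.3] [394.9, 245.7] [0.7273 0.2287 0.0074] 0.0055
polish_tin [204.8, 258.4] [308.1, 172.9] [ 0.3348  0.2135 -0.0012] 0.0053
hammer [368.2, 145.7] [256.0, 345.2] [ 0.7145 -0.2954 -0.0035] 0.0137
isolator_box [ 0.4921 -0.3017] [0.134 0.139 0.132] [ -65.  -157.8  114.3]
isolator_box [ 0.2604 -0.3711] [0.186 0.201 0.183] [ -69.7 -161.2  109.5]
press [ 0.563  -0.0353] [0.137 0.316 0.132] [ -89.2 -179.9   90.7]
last [0.4994 0.2876] [0.156 0.07  0.155] [ -38.6 -130.4  141.1]
last [0.1805 0.3234] [0.212 0.079 0.21 ] [ -88.8 -177.9   91.3]
hammer [ 0.7073 -0.3074] [0.201 0.086 0.201] [ -16.7 -106.1  162.6]
```

View pics/crop1.png

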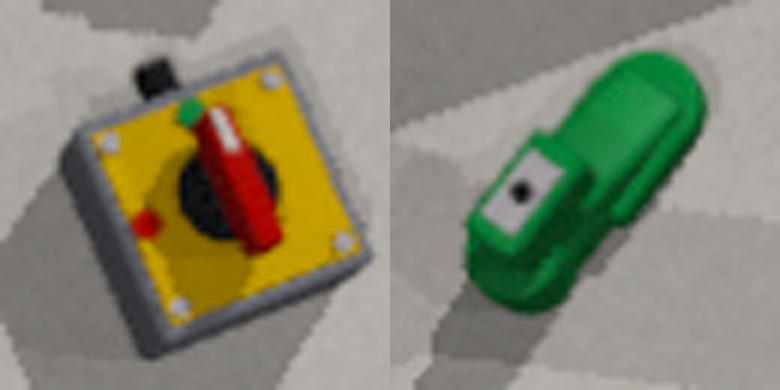

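The crop confirms the choice. The small isolator has its pointer at the green dot (on), and its red dot is on the left (+y). The small last stands with its toe to the upper right, and its ankle plate centre is at about (172,207). I start the arc towards the isolator and take a press crop.

```bash
python3 -m inch '0 0.077 0 0.05 0 0 1; 0 0.077 0 0.05 0 0 1; 0 0.077 0 0.05 0 0 1; 0 0.077 0 0.05 0 0 1; 0 0.077 0 0.05 0 0 1'; python3 -m inch '0 0.077 0 0.05 0 0 1; 0 0.077 0 0.05 0 0 1; 0 0.077 0 0.05 0 0 1; 0 0.077 0 0.05 0 0 1; 0 0.077 0 0.05 0 0 1'
python3 - <<'E'
from h import *
import glob
im=cv2.imread("pics/top0.png")[130:245,255:320]
cv2.imwrite("pics/press.png",cv2.resize(im,None,fx=5,fy=5,interpolation=cv2.INTER_CUBIC))
a=viewer.read_camera("top")
c=lambda u0,v0,x,y:(u0+(x+.5)/6-.5,v0+(y+.5)/6-.5)
h1,h2=[at(a,c(340,175,*x),.115)[:2] for x in((218,108),(265,248))]
g,r=at(a,c(340,175,189,112),.072)[:2],at(a,c(340,175,147,224),.072)[:2]
hub=at(a,c(340,175,228,190),.081)[:2]
ang=lambda d:round(np.degrees(np.arctan2(d[1],d[0])),1)
print("handle",(h1+h2)/2,ang(h1-h2),np.linalg.norm(h1-h2),"hub",hub)
for C in((h1+h2)/2,hub): print("green",ang(g-C),np.linalg.norm(g-C),"red",ang(r-C),np.linalg.norm(r-C))
# last plate corners TL,TR,BR,BL
P=[at(a,c(150,175,x-390,y),.094)[:2] for x,y in((535,150),(565,165),(510,240),(480,220))]
print("ankle",np.mean(P,0),ang((P[0]+P[1])-(P[2]+P[3])),"toe tip",at(a,c(150,175,290,65),.02)[:2],"hole",at(a,c(150,175,132,192),.094)[:2])
E
```

```text
time_s: 3.15
eef_pos: [0.3979, 0.5265, 0.2432]
orientation: [[0.792, -0.006, 0.61], [-0.61, 0.005, 0.792], [-0.008, -1.0, 0.0]]
force: [0.1, 0.2, 0.5]
width: 0.0871
time_s: 3.65
eef_pos: [0.5691, 0.3462, 0.2412]
orientation: [[0.492, -0.004, 0.871], [-0.871, 0.006, 0.492], [-0.008, -1.0, -0.0]]
force: [-0.0, -0.2, -0.2]
width: 0.0873
handle [ 0.48965041 -0.30842516] 17.0 0.07277095848654733 hub [ 0.49075471 -0.30874357]
green 21.1 0.046203126278777144 red 110.8 0.04198421913263323
green 21.9 0.04529240408634621 red 112.1 0.042684525710002294
ankle [0.47860338 0.30527791] -34.6 toe tip [0.56405238 0.24384604] hole [0.4794423  0.30558645]
```

View pics/press.png

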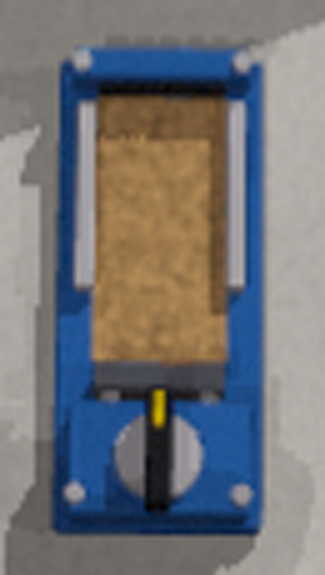

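The press crop shows the knob hub at crop (158,457), the yellow line towards the toe stop, and the rails' inner edges at about x = 95 and 228. I continue to the isolator.

```bash
python3 -m inch '0 0.077 0 0.05 0 0 1; 0 0.077 0 0.05 0 0 1; 0 0.077 0 0.05 0 0 1; 0 0.077 0 0.05 0 0 1; 0 0.077 0 0.05 0 0 1'; python3 -m inch '0 0.12 0 0.05 0 0 1; 0 0.12 0 0.05 0 0 1; 0 0.12 0 0.05 0 0 1; 0 0.12 0 0.05 0 0 1; 0 0.12 0 0.05 0 0 1'
cat >> h.py <<'E'
def go(x,y,z,th):
    "tool-frame shift to xyz and turn (about tool y) to opening angle th deg (mod 360); levelling in wx,wz; TCP target"
    o=robot.get_obs();R=np.array(o["orientation"]);d=R.T@(np.array([x,y,z])-o["eef_pos"])
    t=np.radians(th);G=np.array([[np.sin(t),0,np.cos(t)],[-np.cos(t),0,np.sin(t)],[0,-1,0]])
    w=cv2.Rodrigues(R.T@G)[0].ravel()
    print("t",round(o["time_s"],2),"rv",np.round(w,3),"shift",np.round(d,4),"F",np.round(o["force"],1),"w",round(o["width"],4),"th",round(np.degrees(np.arctan2(R[1,2],R[0,2])),1),"pos",np.round(o["eef_pos"],4))
E
python3 - <<'E'
from h import *
a=viewer.read_camera("top")
c=lambda x,y,z:at(a,(255+(x+.5)/5-.5,130+(y+.5)/5-.5),z)[:2]
for n,p,q,z in(("stop bolts",(83,60),(243,60),.06),("hous bolts",(75,492),(241,492),.07),("rail far",(96,102),(228,102),.043),("rail near",(94,285),(229,285),.043),("wing",(160,392),(158,508),.113),("hub",(158,457),(158,457),.079),("stop face",(97,97),(225,97),.06)):
    P,Q=c(*p,z),c(*q,z);print(n,np.round(P,4),np.round(Q,4),"mid",np.round((P+Q)/2,4))
go(.490,-.3085,.18,-69)
E
```

```text
time_s: 4.2
eef_pos: [0.6523, 0.1157, 0.2405]
orientation: [[0.108, 0.0, 0.994], [-0.994, 0.003, 0.108], [-0.003, -1.0, 0.001]]
force: [0.5, -0.7, -0.4]
width: 0.0865
time_s: 4.7
eef_pos: [0.6198, -0.1289, 0.2395]
orientation: [[-0.491, 0.003, 0.871], [-0.871, 0.002, -0.491], [-0.003, -1.0, 0.002]]
force: [0.2, -1.3, 0.4]
width: 0.087
stop bolts [0.6972 0.0141] [ 0.6986 -0.0857] mid [ 0.6979 -0.0358]
hous bolts [0.4227 0.0141] [ 0.4239 -0.0849] mid [ 0.4233 -0.0354]
rail far [0.6756 0.0059] [ 0.6767 -0.0771] mid [ 0.6762 -0.0356]
rail near [0.5569 0.0053] [ 0.558  -0.0782] mid [ 0.5575 -0.0365]
wing [ 0.4752 -0.0356] [ 0.4068 -0.0352] mid [ 0.441  -0.0354]
hub [ 0.4429 -0.0351] [ 0.4429 -0.0351] mid [ 0.4429 -0.0351]
stop face [0.6731 0.005 ] [ 0.6742 -0.0746] mid [ 0.6736 -0.0348]
t 4.75 rv [-0.004  0.672  0.002] shift [ 0.2076  0.0609 -0.023 ] F [-4.4 -8.2 -0.2] w 0.0872 th -30.5 pos [ 0.615  -0.1409  0.2402]
```

```bash
python3 -m inch '0 0 0 0.042 0 -0.005 1; 0 0 0 0.042 0 -0.005 1; 0 0 0 0.042 0 -0.005 1; 0 0 0 0.042 0 -0.005 1; 0 0 0 0.042 0 -0.005 1'; python3 -m inch '0 0.134 0 0 0.01 0 1; 0 0.134 0 0 0.01 0 1; 0 0.134 0 0 0.01 0 1; 0 0.134 0 0 0.01 0 1; 0 0.134 0 0 0.01 0 1'
python3 - <<'E'
from h import *
go(.490,-.3085,.103,-70)
b=viewer.read_camera("scene")
cv2.imwrite("pics/iso1.png",cv2.resize(b["color"][200:340,130:290,::-1],None,fx=4,fy=4,interpolation=cv2.INTER_CUBIC))
print([np.round(proj(b,(.490,-.3085,z)))for z in(.072,.115)])
E
```

```text
time_s: 5.25
eef_pos: [0.4896, -0.3049, 0.2406]
orientation: [[-0.499, 0.004, 0.866], [-0.866, -0.003, -0.499], [0.001, -1.0, 0.005]]
force: [1.0, -0.9, 0.7]
width: 0.0872
time_s: 5.75
eef_pos: [0.4851, -0.3135, 0.1929]
orientation: [[-0.942, 0.01, 0.335], [-0.336, -0.006, -0.942], [-0.007, -1.0, 0.009]]
force: [-0.1, 0.9, -0.1]
width: 0.0873
t 5.75 rv [-0.009 -0.007 -0.007] shift [-0.0056  0.0899 -0.0038] F [-0.1  0.9 -0.1] w 0.0873 th -70.4 pos [ 0.4851 -0.3135  0.1929]
[array([200., 277.]), array([198., 269.])]
```

View pics/iso1.png

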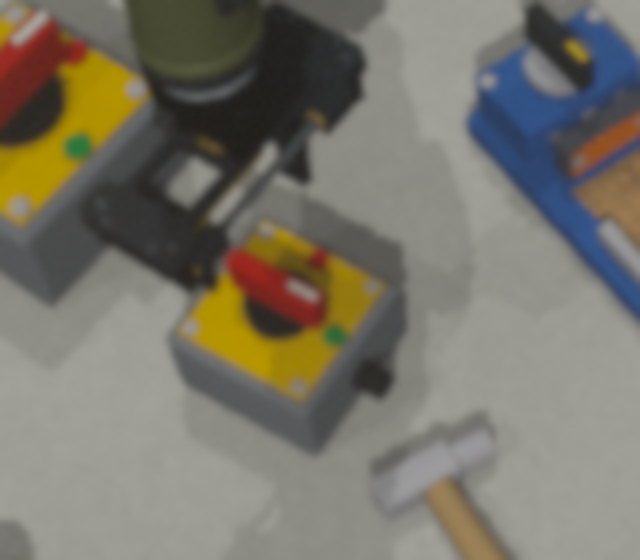

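```bash
python3 -m inch '-0.009 0 -0.007 -0.0055 0.03 -0.004 1; 0 0 0 0 0.03 0 1; 0 0 0 0 0.027 0 1; 0 0 0 0 0 0 -1; 0 0 0 0 0 0 -1' 35;  python3 -m inch '0 0 0 0 0 0 -1; 0 0 0 0 0 0 -1; 0 0 0 0 0 0 -1; 0 0 0 0 0 0 -1; 0 0 0 0 0 0 -1'
python3 -c "
from h import *
go(.490,-.3085,.105,20)"
```

```text
time_s: 6.3
eef_pos: [0.4915, -0.3054, 0.104]
orientation: [[-0.938, 0.0, 0.346], [-0.346, 0.001, -0.938], [-0.001, -1.0, -0.001]]
force: [0.3, -0.6, 0.2]
width: 0.078
time_s: 6.8
eef_pos: [0.4945, -0.3069, 0.1096]
orientation: [[-0.937, 0.009, 0.349], [-0.349, -0.001, -0.937], [-0.008, -1.0, 0.004]]
force: [0.2, -0.5, 0.6]
width: 0.0391
t 6.8 rv [-0.009 -1.564 -0.003] shift [ 0.0048  0.0046 -0.0001] F [ 0.2 -0.5  0.6] w 0.0391 th -69.6 pos [ 0.4945 -0.3069  0.1096]
```

```bash
python3 -m inch '-0.009 0 -0.003 0.0048 0.0046 0 -1; 0 0 0 0 0 0 -1; 0 0 0 0 0 0 -1; 0 0 0 0 0 0 -1; 0 0 0 0 0 0 -1'
python3 -c "
from h import *
go(.490,-.3085,.105,20)"
```

```text
time_s: 7.3
eef_pos: [0.4905, -0.3101, 0.1052]
orientation: [[-0.937, 0.004, 0.35], [-0.35, 0.004, -0.937], [-0.006, -1.0, -0.002]]
force: [0.2, -1.2, 0.1]
width: 0.016
t 7.3 rv [-0.003 -1.562 -0.006] shift [-0.      0.0002 -0.0017] F [ 0.2 -1.2  0.1] w 0.016 th -69.5 pos [ 0.4905 -0.3101  0.1052]
```

```bash
python3 -m inch '0 -0.14 0 0 0 0 -1; 0 -0.14 0 0 0 0 -1; 0 -0.14 0 0 0 0 -1; 0 -0.14 0 0 0 0 -1; 0 -0.14 0 0 0 0 -1'
python3 -c "
from h import *
go(.490,-.3085,.105,21.5)"
```

```text
time_s: 7.8
eef_pos: [0.4911, -0.3106, 0.1052]
orientation: [[-0.473, 0.006, 0.881], [-0.881, 0.003, -0.473], [-0.005, -1.0, 0.004]]
force: [2.0, -0.4, -1.3]
width: 0.0157
t 7.8 rv [-0.006 -0.867 -0.003] shift [-0.0014  0.0002 -0.002 ] F [ 2.  -0.4 -1.3] w 0.0157 th -28.2 pos [ 0.4911 -0.3106  0.1052]
```

```bash
python3 -m inch '0 -0.14 0 0 0 -0.001 -1; 0 -0.14 0 0 0 0 -1; 0 -0.14 0 0 0 0 -1; 0 -0.14 0 0 0 0 -1; 0 -0.14 0 0 0 0 -1'; python3 -m inch '0 -0.13 0 0 0 0 -1; 0 -0.06 0 0 0 0 -1;0 -0.03 0 0 0 0 -1'
python3 -c "
from h import *
o=robot.get_obs();print(o['wrist_torque'])
go(.490,-.3085,.105,21.5)"
```

```text
time_s: 8.3
eef_pos: [0.4918, -0.3107, 0.1052]
orientation: [[0.234, 0.008, 0.972], [-0.972, 0.001, 0.234], [0.001, -1.0, 0.008]]
force: [2.4, -0.9, 0.6]
width: 0.0154
time_s: 8.6
eef_pos: [0.4919, -0.3103, 0.1052]
orientation: [[0.447, 0.008, 0.895], [-0.895, 0.003, 0.447], [0.001, -1.0, 0.009]]
force: [0.9, 0.5, 0.9]
width: 0.0162
[-0.11004398  0.03745411 -0.89628282]
t 8.6 rv [-0.009  0.088  0.001] shift [-0.0025  0.0002 -0.0009] F [0.9 0.5 0.9] w 0.0162 th 26.5 pos [ 0.4919 -0.3103  0.1052]
```

```bash
python3 -m inch '0 0 0 0 0 0 1; 0 0 0 0 0 0 1; 0 0 0 0 0 0 1; 0 0 0 0 0 0 1; 0 0 0 0 -0.03 0 1'; python3 -m inch '0 0 0 0 -0.045 0 1; 0 0 0 0 -0.045 0 1; 0 0 0 0 -0.035 0 1; 0 0 0 -0.03 0 0.015 1; 0 0 0 -0.0447 0 0.0224 1'
python3 - <<'E'
from h import *
a=viewer.read_camera("top")
cv2.imwrite("pics/iso2.png",cv2.resize(a["color"][160:250,330:430,::-1],None,fx=5,fy=5,interpolation=cv2.INTER_CUBIC))
go(.479,.305,.25,53.5)
E
```

```text
time_s: 9.1
eef_pos: [0.4883, -0.3082, 0.1312]
orientation: [[0.445, -0.001, 0.896], [-0.896, 0.007, 0.445], [-0.007, -1.0, 0.002]]
force: [-0.2, 0.3, 0.5]
width: 0.0488
time_s: 9.6
eef_pos: [0.4876, -0.2322, 0.2648]
orientation: [[0.432, 0.002, 0.902], [-0.902, 0.0, 0.432], [0.0, -1.0, 0.002]]
force: [-0.3, 1.7, -0.7]
width: 0.0844
t 9.65 rv [-0.007 -0.476 -0.005] shift [-0.4765  0.0193  0.2231] F [0.8 6.3 0.3] w 0.0854 th 26.2 pos [ 0.4896 -0.2212  0.2651]
```

View pics/iso2.png

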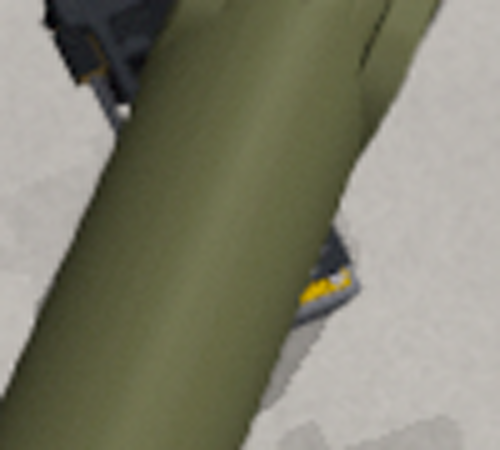

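The arm hides the isolator in this view. I move on and check it from afar.

```bash
python3 -m inch '0 0 0 -0.0433 0 0.0203 1; 0 0 0 -0.0433 0 0.0203 1; 0 0 0 -0.0433 0 0.0203 1; 0 0 0 -0.0433 0 0.0203 1; 0 0 0 -0.0433 0 0.0203 1'; python3 -m inch '0 0 0 -0.0433 0 0.0203 1; 0 0 0 -0.0433 0 0.0203 1; 0 0 0 -0.0433 0 0.0203 1; 0 0 0 -0.0433 0 0.0203 1; 0 0 0 -0.0433 0 0.0203 1';  python3 -m inch '0 -0.12 0 -0.02 0 0.01 1; 0 -0.12 0 -0.02 0 0.01 1; 0 -0.12 0 0 0 0 1; 0 -0.12 0 0 0 0 1'
python3 - <<'E'
from h import *
a=viewer.read_camera("top");b=viewer.read_camera("scene")
k=lambda p,u,v:cv2.resize(p["color"][v:v+80,u:u+80,::-1],(390,390),interpolation=cv2.INTER_CUBIC)
cv2.imwrite("pics/two.png",np.hstack([k(a,335,165),k(b,320,130)]))
go(.479,.305,.2,53.5)
print(proj(b,(.479,.305,.094)))
E
```

```text
time_s: 10.15
eef_pos: [0.4841, 0.0144, 0.2675]
orientation: [[0.435, 0.006, 0.9], [-0.9, 0.006, 0.435], [-0.003, -1.0, 0.008]]
force: [0.4, 0.5, 0.7]
width: 0.0869
time_s: 10.65
eef_pos: [0.4791, 0.2629, 0.2696]
orientation: [[0.435, 0.008, 0.9], [-0.9, 0.007, 0.435], [-0.003, -1.0, 0.01]]
force: [1.1, 0.4, -0.1]
width: 0.0871
time_s: 11.05
eef_pos: [0.4723, 0.3199, 0.2682]
orientation: [[0.822, 0.004, 0.57], [-0.57, 0.01, 0.821], [-0.003, -1.0, 0.01]]
force: [0.1, 0.6, -0.4]
width: 0.0868
t 11.15 rv [-0.01   0.025 -0.003] shift [ 0.0144  0.0681 -0.0089] F [ 0.1 -0.9 -0.6] w 0.0872 th 54.9 pos [0.4721 0.3198 0.2682]
[361.36492016 166.41271636]
```

View pics/two.png

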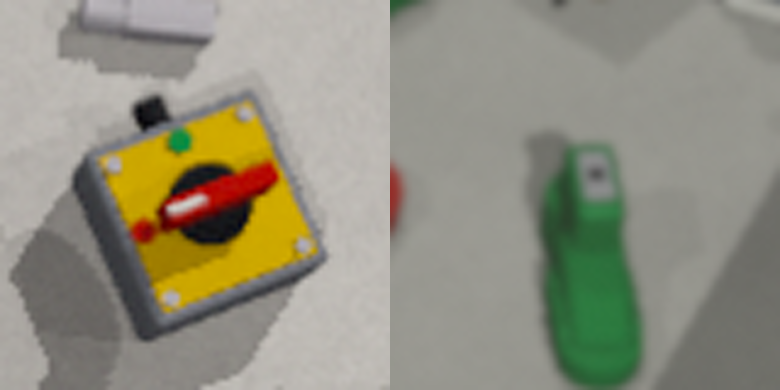

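The isolator is off: the pointer is at the red dot, and the handle at crop (220,195). The last's ankle hole, at about (362,166) in the scene view, matches the prediction (361,166). I descend to grasp.

```bash
python3 -m inch '-0.01 0.025 0 0.0144 0.03 -0.009 1; 0 0 0 0 0.045 0 1; 0 0 0 0 0.04 0 1; 0 0 0 0 0.03 0 1; 0 0 0 0 0 0 1'
python3 -c "
from h import *
go(.479,.305,.073,53.5)"
```

```text
time_s: 11.65
eef_pos: [0.4813, 0.3032, 0.1209]
orientation: [[0.792, 0.002, 0.611], [-0.611, 0.004, 0.792], [-0.001, -1.0, 0.005]]
force: [-1.0, -0.5, 0.7]
width: 0.0869
t 11.65 rv [-0.005 -0.02  -0.   ] shift [-0.0029  0.0479 -0.0001] F [-1.  -0.5  0.7] w 0.0869 th 52.3 pos [0.4813 0.3032 0.1209]
```

```bash
python3 -m inch '-0.005 -0.01 0 -0.003 0.025 0 1; 0 0 0 0 0.022 0 1; 0 0 0 0 0 0 -0.1; 0 0 0 0 0 0 -0.1; 0 0 0 0 0 0 -0.1' 25; python3 -m inch '0 0 0 0 0 0 -0.3; 0 0 0 0 0 0 -1; 0 0 0 0 0 0 -1; 0 0 0 0 0 0 -1; 0 0 0 0 0 0 -1'
python3 -c "
from h import *
go(.479,.305,.073,53.5)"
```

```text
time_s: 12.15
eef_pos: [0.4835, 0.3062, 0.0805]
orientation: [[0.791, 0.007, 0.611], [-0.611, 0.004, 0.791], [0.003, -1.0, 0.007]]
force: [-0.9, -0.1, -0.1]
width: 0.0703
time_s: 12.65
eef_pos: [0.485, 0.3068, 0.0849]
orientation: [[0.79, 0.011, 0.612], [-0.613, 0.006, 0.79], [0.005, -1.0, 0.012]]
force: [0.2, 0.9, -1.0]
width: 0.0339
t 12.65 rv [-0.012 -0.022  0.005] shift [-0.0037  0.0119 -0.0053] F [ 0.2  0.9 -1. ] w 0.0339 th 52.2 pos [0.485  0.3068 0.0849]
```

```bash
python3 -m inch '0 0 0 0 -0.015 0 -1; 0 0 0 0 -0.03 0 -1; 0 0 0 0 -0.035 0 -1; 0 0 0 0 -0.035 0 -1; 0 0 0 0 -0.03 0 -1' 30
python3 -m inch '0 -0.11 0 0.015 0 0 -1; 0 -0.11 0 0.03 0 0 -1; 0 -0.11 0 0.03 0 0 -1; 0 -0.11 0 0.03 0 0 -1; 0 -0.11 0 0.03 0 0 -1'
python3 - <<'E'
from h import *
go(.571,-.0355,.23,90)
b=viewer.read_camera("scene");a=viewer.read_camera("top")
for p in(a,b):
  for q in("last_toe","last_heel","last"): print(q,[(np.round(d["uv"]).tolist(),round(d["conf"],2)) for d in viewer.mark_of(p,q)])
E
```

```text
time_s: 13.15
eef_pos: [0.4783, 0.3029, 0.2277]
orientation: [[0.79, -0.005, 0.612], [-0.612, -0.003, 0.79], [-0.002, -1.0, -0.006]]
force: [0.8, 0.5, -4.6]
width: 0.0336
time_s: 13.65
eef_pos: [0.6012, 0.2547, 0.2371]
orientation: [[0.997, 0.001, 0.078], [-0.078, 0.005, 0.997], [0.0, -1.0, 0.005]]
force: [0.4, -0.1, -3.7]
width: 0.0336
t 13.65 rv [-0.005 -0.079  0.001] shift [-0.0074  0.0056 -0.2917] F [ 0.4 -0.1 -3.7] w 0.0336 th 85.5 pos [0.6012 0.2547 0.2371]
last_toe [([131.0, 304.0], 0.96), ([194.0, 123.0], 0.48)]
last_heel [([201.0, 313.0], 0.84)]
last [([167.0, 308.0], 0.56)]
last_toe [([405.0, 208.0], 0.92), ([328.0, 125.0], 0.84)]
last_heel [([366.0, 170.0], 0.94), ([284.0, 143.0], 0.85)]
last [([307.0, 135.0], 0.84)]
```

```bash
python3 -m inch '0 -0.04 0 0 0 -0.03 -1; 0 -0.04 0 -0.005 0 -0.045 -1; 0 0 0 -0.003 0 -0.049 -1; 0 0 0 -0.003 0 -0.049 -1; 0 0 0 -0.003 0 -0.049 -1'; python3 -m inch '0 0 0 -0.002 0 -0.04 -1; 0 0 0 0 0 -0.02 -1; 0 0 0 0 0 0 -1'
python3 - <<'E'
from h import *
go(.571,-.0355,.16,90)
b=viewer.read_camera("scene");a=viewer.read_camera("top")
R=robot.get_obs();T=np.array(R["eef_pos"]);X=np.array(R["orientation"])[:,0]
s=T[2]-.085
for p,n in((a,"top"),(b,"scene")):
  for q in("last_toe","last_heel"):
    z=s
    for d in viewer.mark_of(p,q):
        w=at(p,d["uv"],z); 
        if abs(w[1]+.035)<.15: print(n,q,np.round(d["uv"]),round(d["conf"],2),"rel TCP",np.round((w-T)@X,4),np.round(w-T,4))
cv2.imwrite("pics/last.png",cv2.resize(b["color"][160:300,220:380,::-1],None,fx=4.5,fy=4.5,interpolation=cv2.INTER_CUBIC))
print([np.round((proj(b,T+np.array([dx,0,-.085]))-(220,160))*4.5) for dx in(.104,-.056)])
E
```

```text
time_s: 14.55
eef_pos: [0.5778, 0.0456, 0.2354]
orientation: [[1.0, 0.001, -0.028], [0.028, 0.015, 1.0], [0.002, -1.0, 0.015]]
force: [1.2, -0.8, -4.2]
width: 0.0336
time_s: 14.85
eef_pos: [0.5746, -0.0264, 0.2363]
orientation: [[1.0, 0.003, -0.016], [0.016, 0.009, 1.0], [0.003, -1.0, 0.009]]
force: [-0.6, 0.5, -4.0]
width: 0.0336
t 14.85 rv [-0.009  0.016  0.003] shift [-0.0041  0.0762 -0.0097] F [-0.6  0.5 -4. ] w 0.0336 th 90.9 pos [ 0.5746 -0.0264  0.2363]
scene last_toe [324. 254.] 0.79 rel TCP 0.1034 [ 0.1039 -0.0089 -0.085 ]
scene last_heel [287. 214.] 0.69 rel TCP -0.0599 [-0.0596 -0.0026 -0.085 ]
[array([479., 417.]), array([309., 245.])]
```

View pics/last.png

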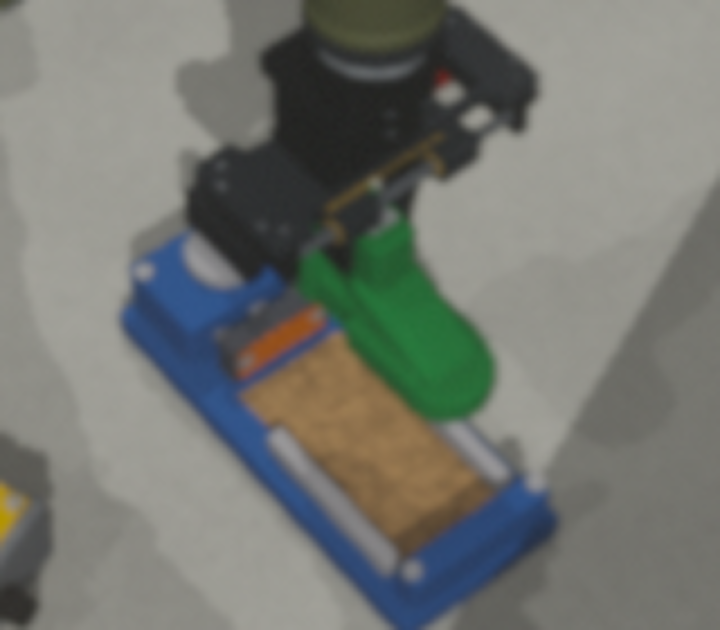

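```bash
python3 -m inch '-0.009 0.016 0.003 -0.0025 0 -0.0095 -1; 0 0 0 0 0.02 0 -1; 0 0 0 0 0.03 0 -1; 0 0 0 0 0.03 0 -1; 0 0 0 0 0.015 0 -1'
python3 -c "
from h import *
go(.572,-.0355,.110,90)"
```

```text
time_s: 15.65
eef_pos: [0.5759, -0.0261, 0.1415]
orientation: [[1.0, 0.007, -0.014], [0.014, 0.001, 1.0], [0.007, -1.0, 0.001]]
force: [0.0, 0.3, -4.3]
width: 0.0334
t 15.65 rv [-0.001  0.014  0.007] shift [-0.0043  0.0315 -0.0093] F [ 0.   0.3 -4.3] w 0.0334 th 90.8 pos [ 0.5759 -0.0261  0.1415]
```

```bash
python3 -m inch '0 0.01 0.004 -0.004 0 -0.01 -1; 0 0 0 0 0 0 -1'
python3 -c "
from h import *
go(.572,-.0355,.110,90)"
```

```text
time_s: 15.85
eef_pos: [0.5698, -0.0368, 0.1389]
orientation: [[1.0, -0.003, -0.005], [0.005, -0.0, 1.0], [-0.003, -1.0, -0.0]]
force: [-0.6, -1.6, -3.9]
width: 0.0339
t 15.85 rv [ 0.     0.005 -0.003] shift [0.0022 0.0289 0.0013] F [-0.6 -1.6 -3.9] w 0.0339 th 90.3 pos [ 0.5698 -0.0368  0.1389]
```

```bash
python3 -m inch '0 0 0 0.002 0.014 0.001 -1; 0 0 0 0 0.008 0 -1'
python3 -c "
from h import *
go(.572,-.0355,.110,90)"
```

```text
time_s: 16.05
eef_pos: [0.5741, -0.036, 0.1188]
orientation: [[1.0, 0.003, -0.004], [0.004, 0.0, 1.0], [0.003, -1.0, 0.0]]
force: [-0.3, -0.3, -4.5]
width: 0.0337
t 16.05 rv [-0.     0.004  0.003] shift [-0.0021  0.0088  0.0005] F [-0.3 -0.3 -4.5] w 0.0337 th 90.2 pos [ 0.5741 -0.036   0.1188]
```

```bash
python3 -m inch '0 0 0.002 -0.002 0.006 0 -1; 0 0 0 0 0.003 0 -1'; python3 -m inch '0 0 0 0 0.003 0 -1'
python3 -c "
from h import *
go(.572,-.0355,.110,90)"
```

```text
time_s: 16.25
eef_pos: [0.572, -0.0362, 0.1099]
orientation: [[1.0, 0.0, -0.004], [0.004, -0.0, 1.0], [0.0, -1.0, -0.0]]
force: [-8.7, -0.8, 16.1]
width: 0.0336
time_s: 16.35
eef_pos: [0.572, -0.0362, 0.1098]
orientation: [[1.0, -0.0, -0.004], [0.004, 0.0, 1.0], [-0.0, -1.0, 0.0]]
force: [-10.8, -0.3, 25.3]
width: 0.0338
t 16.35 rv [-0.     0.004 -0.   ] shift [-0.     -0.0002  0.0007] F [-10.8  -0.3  25.3] w 0.0338 th 90.2 pos [ 0.572  -0.0362  0.1098]
```

```bash
python3 -m inch '0 0 0 0 -0.001 0 -1; 0 0 0 0 0 0 0.2; 0 0 0 0 0 0 1; 0 0 0 0 0 0 1; 0 0 0 0 0 0 1'; python3 -m inch '0 0 0 0 -0.02 0 1; 0 0 0 0 -0.045 0 1; 0 0 0 0 -0.04 0 1; 0 0 0 -0.02 0 0 1; 0 0 0 -0.045 0 0 1'; python3 -m inch '0 0 0 -0.04 0 0 1; 0 0 0 -0.02 0 0 1; 0 0 0 0 0 0 1'
python3 - <<'E'
from h import *
go(.443,-.0353,.104,90)
b=viewer.read_camera("scene");a=viewer.read_camera("top")
k=lambda p,u,v:cv2.resize(p["color"][v:v+110,u:u+90,::-1],(390,477),interpolation=cv2.INTER_CUBIC)
cv2.imwrite("pics/placed.png",np.hstack([k(a,245,130),k(b,245,190)]))
f=lambda x,p,u,v:np.round((proj(p,x)-(u,v))*4.335)
for p,u,v in((a,245,130),(b,245,190)): print([f(x,p,u,v) for x in((.675,-.0355,.025),(.515,-.0355,.025))])
E
```

```text
time_s: 16.85
eef_pos: [0.5757, -0.0359, 0.1149]
orientation: [[1.0, 0.009, -0.004], [0.004, 0.0, 1.0], [0.009, -1.0, 0.0]]
force: [-1.0, -0.1, 0.0]
width: 0.058
time_s: 17.35
eef_pos: [0.5119, -0.0357, 0.2221]
orientation: [[1.0, 0.01, -0.005], [0.005, -0.0, 1.0], [0.01, -1.0, -0.0]]
force: [-0.5, -0.6, 0.7]
width: 0.0861
time_s: 17.65
eef_pos: [0.4471, -0.0363, 0.2225]
orientation: [[1.0, 0.012, -0.005], [0.005, 0.0, 1.0], [0.012, -1.0, 0.0]]
force: [-0.3, -0.6, -0.8]
width: 0.087
t 17.65 rv [-0.     0.005  0.012] shift [-0.0055  0.1184  0.001 ] F [-0.3 -0.6 -0.8] w 0.087 th 90.3 pos [ 0.4471 -0.0363  0.2225]
[array([182.,  96.]), array([179., 309.])]
[array([319., 382.]), array([168., 222.])]
```

View pics/placed.png

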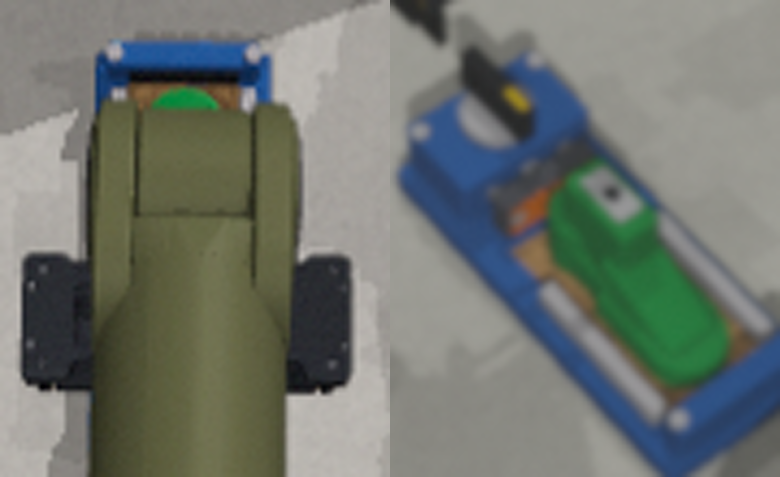

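The last lies flat between the rails with its toe to the stop. It is clear of the jaw, and the knob is still open. I go down to the knob.

```bash
python3 -m inch '0 0 0.012 -0.0055 0.03 0.001 1; 0 0 0 0 0.035 0 1; 0 0 0 0 0.03 0 1; 0 0 0 0 0.02 0 1' 40
python3 -c "
from h import *
go(.443,-.0353,.104,90)"
```

```text
time_s: 18.15
eef_pos: [0.4538, -0.0349, 0.1082]
orientation: [[1.0, 0.014, -0.006], [0.006, -0.0, 1.0], [0.014, -1.0, -0.0]]
force: [0.1, 0.2, -0.2]
width: 0.0866
t 18.15 rv [0.    0.006 0.014] shift [-0.0109  0.0041 -0.0003] F [ 0.1  0.2 -0.2] w 0.0866 th 90.3 pos [ 0.4538 -0.0349  0.1082]
```

```bash
python3 -m inch '0 0 0.014 -0.011 0.003 0 1; 0 0 0 0 0 0 0; 0 0 0 0 0 0 0'
python3 -c "
from h import *
go(.443,-.0353,.104,90)"
```

```text
time_s: 18.45
eef_pos: [0.4426, -0.0349, 0.1026]
orientation: [[1.0, -0.007, -0.006], [0.006, -0.001, 1.0], [-0.007, -1.0, -0.001]]
force: [0.8, -0.6, 1.2]
width: 0.0778
t 18.45 rv [ 0.001  0.006 -0.007] shift [ 0.0004 -0.0014 -0.0004] F [ 0.8 -0.6  1.2] w 0.0778 th 90.4 pos [ 0.4426 -0.0349  0.1026]
```

```bash
python3 -m inch '0 0 -0.004 0 -0.001 0 -1; 0 0 0 0 0 0 -1; 0 0 0 0 0 0 -1; 0 0 0 0 0 0 -1; 0 0 0 0 0 0 -1';  python3 -m inch '0 0 0 0 0 0 -1; 0 0 0 0 0 0 -1; 0 0 0 0 0 0 -1; 0 0 0 0 0 0 -1'
python3 -c "
from h import *
go(.443,-.0353,.104,90)"
```

```text
time_s: 18.95
eef_pos: [0.446, -0.035, 0.1077]
orientation: [[1.0, 0.006, -0.006], [0.006, -0.001, 1.0], [0.006, -1.0, -0.001]]
force: [-0.9, 0.6, -0.1]
width: 0.039
time_s: 19.35
eef_pos: [0.4461, -0.0348, 0.1079]
orientation: [[1.0, 0.006, -0.006], [0.006, -0.001, 1.0], [0.006, -1.0, -0.001]]
force: [-0.2, -0.1, 1.3]
width: 0.0157
t 19.35 rv [0.001 0.006 0.006] shift [-0.0031  0.0039 -0.0005] F [-0.2 -0.1  1.3] w 0.0157 th 90.3 pos [ 0.4461 -0.0348  0.1079]
```

```bash
python3 -m inch '0 0.13 0 0 0 0 -1; 0 0.13 0 0 0 0 -1; 0 0.13 0 0 0 0 -1; 0 0.13 0 0 0 0 -1; 0 0.13 0 0 0 0 -1' 45
python3 -c "
from h import *
go(.443,-.0353,.107,13)"
```

```text
time_s: 19.85
eef_pos: [0.4458, -0.0358, 0.1079]
orientation: [[0.787, 0.005, 0.616], [-0.616, -0.003, 0.787], [0.006, -1.0, 0.0]]
force: [-0.7, 0.3, 0.8]
width: 0.016
t 19.85 rv [-0.002  0.68   0.006] shift [-0.0025  0.0009 -0.0013] F [-0.7  0.3  0.8] w 0.016 th 51.9 pos [ 0.4458 -0.0358  0.1079]
```

```bash
python3 -m inch '0 0.13 0 0 0 0 -1; 0 0.13 0 0 0 0 -1; 0 0.13 0 0 0 0 -1; 0 0.13 0 0 0 0 -1; 0 0.13 0 0 0 0 -1'; python3 -m inch '0 0.07 0 0 0 0 -1; 0 0.04 0 0 0 0 -1'
python3 -c "
from h import *
print(robot.get_obs()['wrist_torque'])
go(.443,-.0353,.107,13)"
```

```text
time_s: 20.35
eef_pos: [0.4449, -0.0365, 0.1079]
orientation: [[0.227, 0.002, 0.974], [-0.974, -0.005, 0.227], [0.005, -1.0, 0.001]]
force: [-0.1, 0.1, 1.1]
width: 0.0158
time_s: 20.55
eef_pos: [0.4449, -0.0368, 0.1079]
orientation: [[0.119, 0.002, 0.993], [-0.993, -0.007, 0.119], [0.007, -1.0, 0.001]]
force: [-0.4, -1.3, 1.4]
width: 0.0164
[-0.25888702  0.07738871  1.34277658]
t 20.55 rv [-0.001 -0.107  0.008] shift [-0.0017  0.0009 -0.0017] F [-0.4 -1.3  1.4] w 0.0164 th 6.8 pos [ 0.4449 -0.0368  0.1079]
```

```bash
python3 -m inch '0 -0.06 0 0 0 0 0.2; 0 0 0 0 0 0 1; 0 0 0 0 0 0 1; 0 0 0 0 0 0 1; 0 0 0 0 -0.02 0 1'; python3 -m inch '0 0 0 0 -0.045 0 1; 0 0 0 0 -0.045 0 1; 0 0 0 0.02 0 0 1; 0 0 0 0.045 0 0 1; 0 0 0 0.045 0 0 1'; python3 -m inch '0 -0.04 0 0.045 0 0.01 1; 0 -0.04 0 0.045 0 0.01 1; 0 -0.04 0 0.04 0 0.01 1'
python3 - <<'E'
from h import *
go(.4905,-.309,.105,20.5)
b=viewer.read_camera("scene");a=viewer.read_camera("top")
k=lambda p,u,v:cv2.resize(p["color"][v:v+110,u:u+90,::-1],(390,477),interpolation=cv2.INTER_CUBIC)
cv2.imwrite("pics/clamped.png",np.hstack([k(a,245,130),k(b,245,190)]))
E
```

```text
time_s: 21.05
eef_pos: [0.4426, -0.0365, 0.1257]
orientation: [[0.177, -0.004, 0.984], [-0.984, -0.008, 0.177], [0.007, -1.0, -0.005]]
force: [-0.4, 0.0, -0.3]
width: 0.0487
time_s: 21.55
eef_pos: [0.4645, -0.1404, 0.223]
orientation: [[0.187, 0.002, 0.982], [-0.982, -0.006, 0.187], [0.006, -1.0, 0.001]]
force: [0.7, -0.8, 0.6]
width: 0.0844
time_s: 21.85
eef_pos: [0.5233, -0.2661, 0.2253]
orientation: [[0.304, 0.005, 0.953], [-0.953, -0.007, 0.304], [0.008, -1.0, 0.002]]
force: [0.6, -0.2, 0.1]
width: 0.0869
t 21.85 rv [-0.002 -0.049  0.008] shift [ 0.0299  0.1205 -0.0446] F [ 0.6 -0.2  0.1] w 0.0869 th 17.7 pos [ 0.5233 -0.2661  0.2253]
```

View pics/clamped.png

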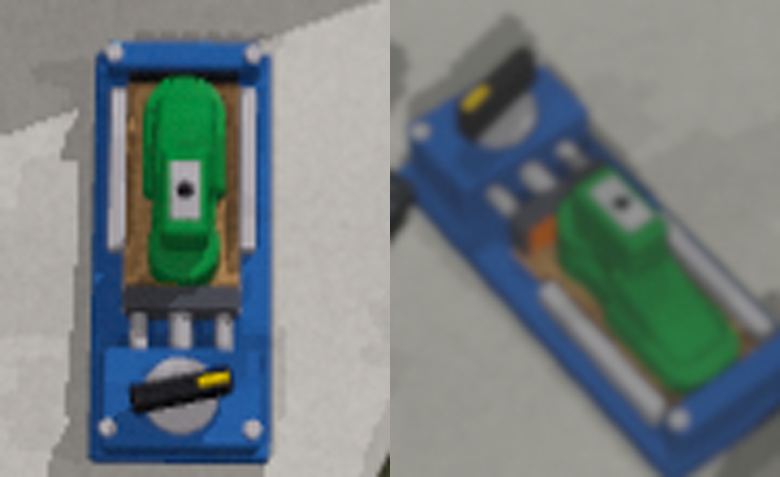

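The knob is clamped (yellow line at crop (212,380), pointing right), the jaw has closed on the heel and the toe is at the stop. Next, the isolator.

```bash
python3 -m inch '0 -0.049 0.008 0.03 0.02 -0.0446 1; 0 0 0 0 0.035 0 1; 0 0 0 0 0.035 0 1; 0 0 0 0 0.02 0 1' 35
python3 -c "
from h import *
go(.4905,-.309,.106,20.5)"
```

```text
time_s: 22.35
eef_pos: [0.4982, -0.3052, 0.1184]
orientation: [[0.341, 0.007, 0.94], [-0.94, -0.005, 0.341], [0.007, -1.0, 0.005]]
force: [-0.7, 0.2, 0.8]
width: 0.0872
t 22.35 rv [-0.005 -0.01   0.007] shift [ 0.0009  0.0123 -0.0086] F [-0.7  0.2  0.8] w 0.0872 th 19.9 pos [ 0.4982 -0.3052  0.1184]
```

```bash
python3 -m inch '-0.005 -0.01 0.007 0.001 0.012 -0.0086 1; 0 0 0 0 0 0 0; 0 0 0 0 0 0 -0.2; 0 0 0 0 0 0 -0.2; 0 0 0 0 0 0 -0.2'
python3 -c "
from h import *
go(.4905,-.309,.106,20.5)"
```

```text
time_s: 22.85
eef_pos: [0.4892, -0.3076, 0.1053]
orientation: [[0.351, -0.003, 0.936], [-0.936, 0.002, 0.351], [-0.003, -1.0, -0.002]]
force: [-0.2, -0.5, -0.1]
width: 0.0629
t 22.85 rv [ 0.002  0.001 -0.003] shift [ 0.0018 -0.0007  0.0007] F [-0.2 -0.5 -0.1] w 0.0629 th 20.5 pos [ 0.4892 -0.3076  0.1053]
```

```bash
python3 -m inch '0 0 0 0.001 0 0.0005 -1; 0 0 0 0 0 0 -1; 0 0 0 0 0 0 -1; 0 0 0 0 0 0 -1; 0 0 0 0 0 0 -1'; python3 -m inch '0 0 0 0 0 0 -1; 0 0 0 0 0 0 -1; 0 0 0 0 0 0 -1'
python3 -c "
from h import *
go(.4905,-.309,.106,-69.5)"
```

```text
time_s: 23.35
eef_pos: [0.4921, -0.3088, 0.108]
orientation: [[0.351, 0.002, 0.936], [-0.936, 0.0, 0.351], [0.0, -1.0, 0.002]]
force: [-0.7, 0.4, 1.0]
width: 0.0229
time_s: 23.65
eef_pos: [0.4915, -0.309, 0.108]
orientation: [[0.352, 0.0, 0.936], [-0.936, 0.0, 0.352], [0.0, -1.0, 0.0]]
force: [-0.5, -0.6, 0.7]
width: 0.0156
t 23.65 rv [-0.     1.573 -0.   ] shift [-0.0003  0.002  -0.0009] F [-0.5 -0.6  0.7] w 0.0156 th 20.6 pos [ 0.4915 -0.309   0.108 ]
```

```bash
python3 -m inch '0 0.14 0 0 0 0 -1; 0 0.14 0 0 0 0 -1; 0 0.14 0 0 0 0 -1; 0 0.14 0 0 0 0 -1; 0 0.14 0 0 0 0 -1';python3 -m inch '0 0.14 0 0 0 0 -1; 0 0.14 0 0 0 0 -1; 0 0.14 0 0 0 0 -1; 0 0.14 0 0 0 0 -1; 0 0.14 0 0 0 0 -1'; python3 -m inch '0 0.13 0 0 0 0 -1; 0 0.06 0 0 0 0 -1;0 0.03 0 0 0 0 -1'
python3 -c "
from h import *
print(robot.get_obs()['wrist_torque'])
go(.4905,-.309,.106,-69.5)"
```

```text
time_s: 24.15
eef_pos: [0.4919, -0.309, 0.108]
orientation: [[-0.357, 0.001, 0.934], [-0.934, -0.0, -0.357], [-0.0, -1.0, 0.001]]
force: [-0.5, 1.0, 0.2]
width: 0.0158
time_s: 24.65
eef_pos: [0.4922, -0.3093, 0.108]
orientation: [[-0.89, 0.002, 0.456], [-0.456, -0.0, -0.89], [-0.002, -1.0, 0.001]]
force: [0.7, -0.7, 0.3]
width: 0.0157
time_s: 24.95
eef_pos: [0.4927, -0.3091, 0.108]
orientation: [[-0.97, 0.002, 0.244], [-0.244, -0.002, -0.97], [-0.001, -1.0, 0.002]]
force: [-0.5, -0.6, 0.1]
width: 0.0175
[-0.176653    0.23400971  1.09908852]
t 24.95 rv [-0.002 -0.111 -0.001] shift [ 0.0021  0.002  -0.0007] F [-0.5 -0.6  0.1] w 0.0175 th -75.9 pos [ 0.4927 -0.3091  0.108 ]
```

```bash
python3 -m inch '0 -0.09 0 0 0 0 0.2; 0 0 0 0 0 0 1; 0 0 0 0 0 0 1; 0 0 0 0 0 0 1; 0 0 0 0 -0.02 0 1'; python3 -m inch '0 0 0 0 -0.045 0 1; 0 0 0 0 -0.045 0 1; 0 0 0 0 -0.045 0 1; 0 0 0 0 0 0 1; 0 0 0 0 0 0 1'
python3 - <<'E'
from h import *
b=viewer.read_camera("scene");a=viewer.read_camera("top")
k=lambda p,u,v:cv2.resize(p["color"][v:v+110,u:u+90,::-1],(390,477),interpolation=cv2.INTER_CUBIC)
cv2.imwrite("pics/end.png",np.hstack([k(a,245,130),k(b,160,220)]))
for q,p,n in(("glue_can",a,"t"),("polish_tin",a,"t"),("hammer",a,"t"),("hammer",b,"s"),("glue_can",b,"s"),("polish_tin",b,"s")): print(q,n,[np.round(d["uv"]).tolist() for d in viewer.mark_of(p,q)][:2])
E
```

```text
time_s: 25.45
eef_pos: [0.4914, -0.3075, 0.1255]
orientation: [[-0.945, -0.003, 0.328], [-0.328, 0.0, -0.945], [0.003, -1.0, -0.001]]
force: [-0.3, -0.1, 0.3]
width: 0.0494
time_s: 25.95
eef_pos: [0.4916, -0.308, 0.2669]
orientation: [[-0.947, -0.001, 0.321], [-0.321, -0.0, -0.947], [0.001, -1.0, -0.0]]
force: [0.2, 0.2, -0.4]
width: 0.0843
glue_can t [[208.0, 140.0], [284.0, 186.0]]
polish_tin t [[205.0, 255.0]]
hammer t [[367.0, 143.0]]
hammer s [[255.0, 346.0]]
glue_can s []
polish_tin s [[309.0, 172.0]]
```

View pics/end.png

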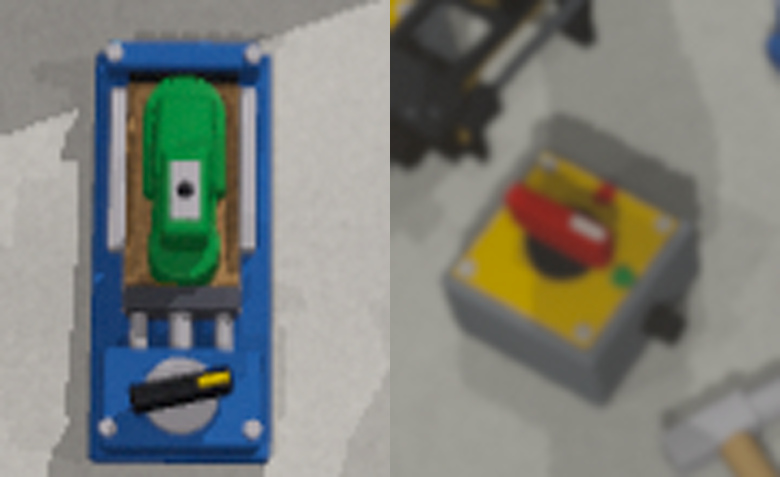

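The isolator pointer is at the green dot (crop about (590,230), dot at (623,275)). The knob is still clamped and the last is against the stop. I hand in.

```bash
python3 -c "
from bench import robot
robot.close_job();print(robot.get_obs()['time_s'])"
```

```text
the job is handed in; nothing more can be done
the job is handed in; nothing more can be done
```

The job is done and handed in at about 26 s on the robot's clock, inside the 72 s limit. No verdict was reported.

I switched the small isolator off and set the small green last flat between the rails with its toe to the stop. I then turned the clamp knob about 83° at the gripper until it clicked over, and switched the isolator back on.

**Last pictures:** the isolator pointer is at the green dot, the knob stayed at its clamped stop, the jaw is closed on the heel, and the toe looks to be at the stop. The gripper is open and clear of everything.

**Bystanders:** the hammer, polish tin and glue can appear in the top view within about 3 pixels of where they started. In the last scene view the network did not find the glue can, so that check rests on the top view alone.

**Not measured:** the final toe gap and sideways position were judged only from the pictures, with no numeric check.

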